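Tip the crocks from the divided caddy into the planter

ROBOT

A 6-joint arm with a two-finger parallel gripper is mounted at the origin on the work surface. World frame = base frame: x ahead of the robot, y to its left, z up, the work surface at z = 0. Lengths are in m, angles in rad, forces in N, time in s.
With the tool pointing down it reaches from about 0.325 to 0.775 m from the base axis. Payload 5.5 kg.
Tool frame: the origin (TCP) lies on the mounting face of the last link; the fingertips stand 182 mm ahead of it and the grasp point (between the pads) lies 163 mm ahead of it; y points along the fingers, z is the direction in which the jaws open and shut, and the axes are right-handed (so a half turn about y gives the same grasp; the last joint's range is limited). The gripper opens to 88 mm and grips with 3 to 60 N. Pads are 20 mm wide; open, the fingers measure 115 mm over their backs; the gripper's body (75 mm by 178 mm) begins 61 mm behind the grasp point.
Start: joints at [1.216, 0.091, 1.231, -0, 1.82, -0.057], TCP at [0.176, 0.574, 0.405] pointing down, gripper open.
Joint ranges: [-2.87, 2.87], [-0.86, 2.18], [0.17, 2.46], [-1.51, 4.65], [0.06, 2.69], [-2.65, 2.65]. Speed limits (rad/s): [2.57, 2.57, 3.01, 3.14, 3.14, 3.14].

INTERFACE

Orientations are given as a rotation vector (axis times angle).
In Python, from station import robot gives the robot as it stands. The module is installed in compiled form; this text tells all that it offers.
- The arm moves only by the shell command python3 -m pendant 'ROWS'. ROWS is JSON, a list that holds one entry, the list of rows, each a list of 5 numbers: the shift along the tool's x, y, z in m, then the turn about the tool's y in rad, then the finger opening in m, from 0 to 0.0878. A call has 1 to 8 rows; each row is the pose to reach, as a shift and turn from the pose commanded when the call began, along the tool's axes at that moment; what a row does not reach only later rows make up. A row lasts 1/10 s, in which the tool goes at most 50 mm and 8.59 degrees, less where a joint would pass 70% of its speed; a pose out of reach is approached as far as the arm can. A call with a gripper value outside its range is refused whole. The fingers move at their own pace and stop on an object; the grip force is fixed at half the most. Time passes only in rows, so rows that repeat a pose let the fingers close. It gives the time, the measured TCP pose, the force and the opening at its end, in the units of the state.
- robot.observe(): the state, without advancing time (a new reading comes with each control period).
- robot.snapshot(name): name is "scene" or "top" or "wrist"; returns (picture, depth): 384x512x3 uint8, red, green, blue; 384x512 float32, m along the optical axis (not along the pixel's ray), 0 where there is no reading.
- robot.calibration(name): a dict with "fx", "fy", "cx", "cy" (pixels), "cam_to_world" (4x4, takes a point from camera to world coordinates); the wrist camera has in their place "mount" (4x4, takes a point from camera to tool coordinates, whose origin is the TCP and whose axes are the tool frame's). Camera axes: x right, y down, z forward; pixel columns grow to the right and rows downward; lengths in m; the calibration is good to about 2 mm. A picture is of the moment at which its call begins: read the wrist's pose just before it. calibration takes no time and is no camera call.
- robot.finish_job(): hands the job in, once; it reports no verdict.
Trained networks look in the newest picture that a camera, given by its name, has taken for a name from the list of things; names that differ only in an ending like _2 or _b are one class to them, and where a whole thing is asked for, a point or a joint stands for the part that bears it (a point fixed in the world has none). Each returns a list of dicts, best first, with "p" (0 to 1); they miss things now and then, are a little off and sometimes report something else, mostly with a low value. They report only what shows in the picture. A call takes as long as a camera call.
- robot.silhouettes(camera, query): "region" (384x512 bool, what is visible of it) and "extent" ([left, top, right, bottom] in pixels, round what is visible of it).
- robot.pinpoint(camera, query): "pixel" ([column, row] in pixels: a listed point, or the origin of a listed thing).
The state is a dict: "time": time; "joints": joint angles; "qvel": joint speeds; "effort": joint torques, N m; "tool_pos": TCP position; "tcp_rot": TCP orientation; "wrist_force": force on the tool from outside, world axes, zero at the start; "torque": the same for the moment, N m; "opening": finger opening in m.
Only numpy, scipy, OpenCV 4.12 (cv2) and the standard library are available. Lean on these libraries where they do the work, as an engineer would, in place of code of your own. Each camera call takes 0.05 s, during which the arm holds its last target.

TASK

Tip the divided caddy on the wooden stand towards the planter that its bay of broken terracotta crocks faces, so that all three crocks end up in that planter while the bulbs stay in their own bay. Then lower the caddy gently, without letting it drop, until it stands flat on the stand again, and let go. Do not disturb the watering can, tumbler, pot or trowel.

Things in the scene. Friction and masses are not known exactly. Their poses are not given: they have to be found in the camera images.
- stand: low slatted wooden potting stand, fixed; flat top 85 mm above the table, 270 mm along its x, 324 mm along its y. Origin under its centre on the table; y points to the left planter, z up
- planter_left: a sage-green glazed rectangular trough planter, fixed, open on top and empty: 290 mm along its x, 200 mm along its y, walls 8 mm thick, rim 100 mm above the table, inner floor 16 mm above the table. Origin under its centre on the table, axes parallel to the stand's. It stands against the +y side of the stand, so that its near wall rises 15 mm above the stand's top
- planter_right: a cream glazed rectangular trough planter, fixed, open on top and empty: 290 mm along its x, 200 mm along its y, walls 8 mm thick, rim 100 mm above the table, inner floor 16 mm above the table. Origin under its centre on the table, axes parallel to the stand's. It stands against the -y side of the stand, so that its near wall rises 15 mm above the stand's top
- caddy: light grey plastic two-bay caddy, loose, 340 g empty, about 0.64 kg full (varies). Origin in the middle of its underside, z up, y along its two bays, within 0.15 rad of the stand's y. 170 mm wide in x (160 inside); 6 mm floor, flat from y = 3 to 65 mm in each bay; 6 mm divider at y = 0 and 5 mm side walls, all up to z = 75 mm. Its two y ends are alike
- caddy_foot_left (a point): outer foot corner of the caddy's +y end, at y = 102 mm, z = 20 mm, x = 0. Below it a vertical foot face runs down to z = 0; from it the underside of the 5 mm end wall leans outwards at 28 degrees to the floor, as a pouring ramp, up to the lip. With the foot face slid against a planter, its rim edge (z = 15 mm) sits in this corner, the ramp overhangs the planter, and the caddy can turn about it
- caddy_foot_right (a point): the same corner of the -y end, at y = -102 mm, z = 20 mm. To pour one bay, the opposite end is raised. The crocks slide out at about 52 to 68 degrees of tip, depending on friction; the bulbs then lie against the divider and stay in, but near 80 degrees the caddy falls over by itself. It slides on the stand when pushed (about 4 N)
- caddy_lip_left (a point): middle of the rolled lip at the top of the +y end's ramp: a round bead of 4.5 mm radius along x, 162 mm long, centred at y = 146 mm, z = 43.6 mm of the caddy; free underneath, so that it can be hooked or pushed from below and outside
- caddy_lip_right (a point): the same lip at the -y end, y = -146 mm, z = 43.6 mm
- caddy_handle (a point): middle of the green carrying handle over the divider: a 20 mm round bar along the caddy's x, 146 mm long, axis at y = 0, z = 135 mm, fixed on two 22x10 mm posts at x = +-62 mm
- crock1_mid (a point): a curved terracotta shard, 57x46x15 mm, long side along the caddy's y, 45 g; the point lies in the middle of the shard, 6 mm above what it lies on. The three crocks lie side by side, hollow down, in one bay of the caddy (which one varies)
- crock2_mid (a point): a curved terracotta shard, 53x46x15 mm, long side along the caddy's y, 45 g; the point lies in the middle of the shard, 6 mm above what it lies on. The three crocks lie side by side, hollow down, in one bay of the caddy (which one varies)
- crock3_mid (a point): a curved terracotta shard, 55x46x15 mm, long side along the caddy's y, 45 g; the point lies in the middle of the shard, 6 mm above what it lies on. The three crocks lie side by side, hollow down, in one bay of the caddy (which one varies)
- bulb1_mid (a point): a brown onion-shaped flower bulb, 50 mm across, 64 mm tall, 55 g, standing on its flat base at the start; the point is on its axis, 24 mm above the base. The three bulbs stand side by side in the other bay
- bulb2_mid (a point): a brown onion-shaped flower bulb, 49 mm across, 64 mm tall, 55 g, standing on its flat base at the start; the point is on its axis, 24 mm above the base. The three bulbs stand side by side in the other bay
- bulb3_mid (a point): a brown onion-shaped flower bulb, 48 mm across, 64 mm tall, 55 g, standing on its flat base at the start; the point is on its axis, 24 mm above the base. The three bulbs stand side by side in the other bay
- watering_can: bystander: blue plastic watering can, loose, body 112 mm across, 180 mm tall with its loop handle, 120 mm spout along its y and handle along -y; origin under the middle of its body
- tumbler: bystander: green glass tumbler, loose, 72 mm across, 115 mm tall; origin under its centre
- pot: bystander: sage-green ceramic pot, loose, 96 mm across, 85 mm tall; origin under its centre
- trowel: bystander: hand trowel lying on the table, loose, 260 mm long along its x, 60 mm wide, 26 mm high; origin 130 mm from the handle's end, on the table

How it is judged:
By the outcome, as a careful person would: the job done as asked, in the order asked, and still so for the second after the job is handed in, with the robot touching nothing.
It also fails if it takes over 64 s, if anything falls off the work surface, if the arm or the gripper's body presses on something with over 40 N, if the wrist force passes 120 N, or if a joint passes its speed limit or range.

## Working session

There is one attempt and no reset: what is moved stays moved. The work goes in short steps, Python scripts to look and compute and a shell command to move; the robot and the scene stay as the last step left them, time stands still between calls to the robot, and variables do not carry over. Pictures are saved under pics/ and viewed, and the job is handed in when it is done.

```bash
mkdir -p pics; ls
python3 - <<'E'
from station import robot
import cv2,json
s=robot.observe();print(s)
for n in ("scene","top"):
    p,d=robot.snapshot(n);cv2.imwrite(f"pics/{n}0.png",p[:,:,::-1])
    c=robot.calibration(n);print(n,c)
    import numpy as np;np.save(f"{n}_d.npy",d)
print(robot.calibration("wrist"))
E
```

```text
pics
{'time': 0.0, 'joints': array([ 1.21631739e+00,  9.18219493e-02,  1.23185944e+00,  3.29214040e-05,
        1.81979799e+00, -5.67442567e-02]), 'qvel': array([-0.00044992, -0.00194716, -0.00214764, -0.00157036,  0.0001888 ,
        0.00104786]), 'effort': array([-3.72319118e-04, -4.46466315e+01, -4.06435704e+01,  6.96450309e-02,
        2.97738332e-02, -1.84088817e-04]), 'tool_pos': array([0.17605249, 0.57364218, 0.40354359]), 'tcp_rot': array([-1.55997869,  0.23406495, -0.23340865]), 'wrist_force': array([ 0.38583313,  0.11153363, -0.45705903]), 'torque': array([-0.00873785,  0.00997449, -0.01102517]), 'opening': 0.08803668732842397}
scene {'fx': 362.64991242430546, 'fy': 362.64991242430546, 'cx': 257.59474291555307, 'cy': 196.33639393904508, 'cam_to_world': array([[ 0.84784232,  0.40836247, -0.33823585,  0.91122436],
       [ 0.52987558, -0.6285763 ,  0.56931863, -0.62386762],
       [ 0.01988133, -0.66191535, -0.74931489,  0.94945607],
       [ 0.        ,  0.        ,  0.        ,  1.        ]])}
top {'fx': 492.6658425296403, 'fy': 492.6658425296403, 'cx': 260.58445554013076, 'cy': 198.85569057046777, 'cam_to_world': array([[-1.84782643e-02, -9.86038362e-01,  1.65489883e-01,
         2.42435177e-01],
       [-9.99827456e-01,  1.79087748e-02, -4.93285163e-03,
         4.69173890e-03],
       [ 1.90025989e-03, -1.65552480e-01, -9.86199151e-01,
         1.91992901e+00],
       [ 0.00000000e+00,  0.00000000e+00,  0.00000000e+00,
         1.00000000e+00]])}
{'fx': 333.63798096602886, 'fy': 333.63798096602886, 'cx': 251.9163383404262, 'cy': 192.56856168122152, 'mount': array([[ 9.73112981e-04,  9.64706685e-01,  2.63325018e-01,
        -7.06912459e-02],
       [-7.27598666e-04, -2.63324390e-01,  9.64707073e-01,
         1.87273261e-02],
       [ 9.99999262e-01, -1.13036391e-03,  4.45674915e-04,
        -8.14753708e-04],
       [ 0.00000000e+00,  0.00000000e+00,  0.00000000e+00,
         1.00000000e+00]])}
```

View pics/scene0.png

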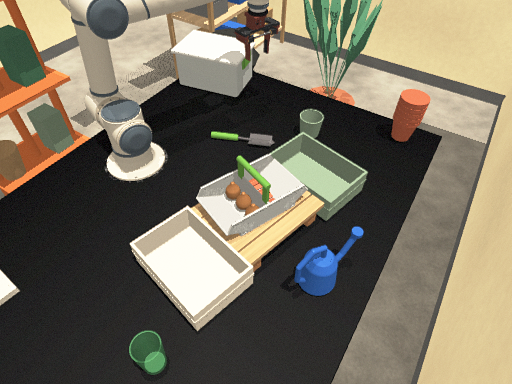

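View pics/top0.png

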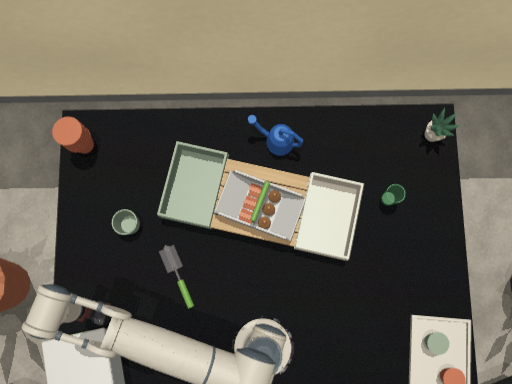

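```bash
cat > h.py <<'E'
import numpy as np
from scipy.spatial.transform import Rotation as R
from station import robot
def ray(cam,px):
    c=robot.calibration(cam);T=c["cam_to_world"]
    d=T[:3,:3]@np.array([(px[0]-c["cx"])/c["fx"],(px[1]-c["cy"])/c["fy"],1]);return T[:3,3],d
def at_z(cam,px,z):
    o,d=ray(cam,px);return o+d*(z-o[2])/d[2]
def tri(p):
    A=np.zeros((3,3));b=np.zeros(3)
    for cam,px in p:
        o,d=ray(cam,px);d=d/np.linalg.norm(d);M=np.eye(3)-np.outer(d,d);A+=M;b+=M@o
    return np.linalg.solve(A,b)
def tool(s=None):
    s=s or robot.observe();return np.array(s["tool_pos"]),R.from_rotvec(s["tcp_rot"]).as_matrix()
E
python3 - <<'E'
from h import *
zs={'stand':0,'planter_left':0,'planter_right':0,'caddy':.085,'caddy_foot_left':.105,'caddy_foot_right':.105,'caddy_lip_left':.1286,'caddy_lip_right':.1286,'caddy_handle':.22,'crock1_mid':.097,'bulb1_mid':.115}
np.set_printoptions(precision=4,suppress=True)
for n,z in zs.items():
    px=[]
    for c in("top","scene"):
        r=robot.pinpoint(c,n)
        for q in r[:3]:
            print(n,c,round(q["p"],2),np.round(q["pixel"],1),at_z(c,q["pixel"],z)[:2])
        if r:px.append((c,r[0]["pixel"]))
    if len(px)==2:print("   tri",tri(px))
print(robot.observe()["time"]);p,Rm=tool();print(Rm)
E
```

```text
stand scene 0.57 [255.6 220.5] [0.5335 0.0037]
stand scene 0.53 [308.3 131.8] [0.4697 0.5166]
planter_left top 0.97 [196.5 189.2] [0.608  0.2483]
planter_left top 0.15 [324.7 215.9] [ 0.4921 -0.2556]
planter_left scene 0.97 [311.3 182.6] [0.6109 0.2602]
planter_left scene 0.27 [252.7 185.3] [0.4399 0.1328]
   tri [0.6102 0.2497 0.0079]
planter_right top 0.85 [325.1 215.1] [ 0.4953 -0.2573]
planter_right scene 0.58 [195.6 277.2] [ 0.4977 -0.2668]
   tri [ 0.4949 -0.2608 -0.0107]
caddy top 0.97 [260.8 207.4] [ 0.5177 -0.0047]
caddy scene 0.64 [253.4 199.1] [0.5161 0.0158]
   tri [ 0.5197 -0.001   0.1021]
caddy_foot_left top 0.79 [235.6 195.3] [0.5622 0.0888]
caddy_foot_left scene 0.55 [276.2 186.2] [0.557  0.0867]
   tri [0.5597 0.0871 0.1068]
caddy_foot_right top 0.57 [286.3 216.3] [ 0.4796 -0.0987]
caddy_foot_right scene 0.9 [227.3 213.9] [ 0.4914 -0.0905]
caddy_foot_right scene 0.63 [315.  278.4] [ 0.806  -0.1423]
caddy_foot_right scene 0.47 [241.  195.5] [ 0.4849 -0.0074]
   tri [ 0.4852 -0.094   0.1027]
caddy_lip_left top 0.9 [223.1 192.1] [0.5709 0.1337]
caddy_lip_left top 0.58 [
[... 210 characters left out ...]
2] [ 0.4693 -0.1417]
   tri [ 0.4683 -0.1389  0.1253]
caddy_handle top 0.64 [261.8 204.2] [ 0.5087 -0.0077]
caddy_handle scene 0.7 [255.7 170.7] [0.5255 0.0104]
   tri [ 0.518  -0.0003  0.2224]
crock1_mid top 0.55 [258.3 201.2] [0.5396 0.0043]
crock1_mid top 0.49 [254.  206.4] [0.5202 0.0207]
crock1_mid scene 0.55 [257.5 196.5] [0.5265 0.0231]
   tri [0.5364 0.0048 0.1203]
bulb1_mid top 0.61 [265.7 208.3] [ 0.5095 -0.0226]
bulb1_mid top 0.47 [285.7 217.3] [ 0.4746 -0.0958]
bulb1_mid scene 0.45 [241.1 198.1] [ 0.4961 -0.0234]
bulb1_mid scene 0.39 [313.3 182.9] [0.6532 0.1554]
   tri [ 0.5042 -0.0259  0.1239]
1.2
[[ 0.956  -0.      0.2934]
 [-0.2934 -0.      0.956 ]
 [-0.     -1.     -0.    ]]
```

The crocks are in the bay facing the left (sage-green) planter, at about (252,203) in the top view. The bulbs are at about (269,208), on the cream planter side. Next I'll refine the yaw of the caddy and of the stand.

Run:
```python
from h import *
import cv2
np.set_printoptions(precision=4,suppress=True)
d=np.load("top_d.npy");c=robot.calibration("top")
v,u=np.mgrid[:384,:512];P=np.stack([(u-c["cx"])/c["fx"]*d,(v-c["cy"])/c["fy"]*d,d],-1)@c["cam_to_world"][:3,:3].T+c["cam_to_world"][:3,3]
img=cv2.imread("pics/top0.png")
for n,zz in(("planter_left",.1),("planter_right",.1)):
    r=robot.silhouettes("top",n)[0]; m=r["region"]&(abs(P[...,2]-zz)<.012)&(d>0)
    q=P[m][:,:2].astype(np.float32);rc=cv2.minAreaRect(q*1000);print(n,r["p"],m.sum(),rc,np.median(P[m][:,2]))
hsv=cv2.cvtColor(img,cv2.COLOR_BGR2HSV)
m=(hsv[...,0]>35)&(hsv[...,0]<65)&(hsv[...,1]>120)&(u>230)&(u<290)&(v>170)&(v<235)
px=np.argwhere(m)[:,::-1];W=np.array([at_z("top",p,.226)[:2] for p in px]);print("handle",m.sum(),W.mean(0),np.median(P[m][:,2]))
w,V=np.linalg.eigh(np.cov(W.T));a=V[:,1];a*=np.sign(a[0]);print("handle yaw",np.arctan2(a[1],a[0]),np.ptp(W@a))
# caddy silhouettes
r=robot.silhouettes("top","caddy")[0];m=r["region"]&(P[...,2]>.11)&(P[...,2]<.17);q=P[m][:,:2].astype(np.float32)*1000;print("caddy",cv2.minAreaRect(q))
```

```text
planter_left 0.82 655 ((615.3392333984375, 250.46287536621094), (206.86915588378906, 293.4095153808594), 76.08987426757812) 0.09830523385221634
planter_right 0.57 624 ((486.1983642578125, -260.92626953125), (201.8870086669922, 293.17742919921875), 76.11786651611328) 0.09896985977415507
handle 139 [ 0.5175 -0.0002] 0.22643000818191839
handle yaw -0.3729446198354904 0.14506966974902358
caddy ((521.60107421875, -0.07659912109375), (300.8641662597656, 173.86984252929688), 68.3165512084961)
```

```bash
python3 -m pendant '[[[0.01,-0.03,-0.01,0.0,0.06],[0.04,-0.06,-0.035,0.02,0.06],[0.075,-0.06,-0.068,0.04,0.06],[0.11,-0.06,-0.10,0.06,0.06],[0.145,-0.06,-0.132,0.075,0.06],[0.18,-0.06,-0.164,0.075,0.06],[0.215,-0.06,-0.196,0.075,0.06],[0.25,-0.06,-0.226,0.075,0.06]]]'
python3 - <<'E'
from h import *
p,M=tool();print(p,M.round(4))
t=np.array([.518,0,.45]);print(M.T@(t-p), np.arctan2(-M[0,2],M[1,2]))
E
```

```text
time: 2.15
tool_pos: [0.3491, 0.2823, 0.465]
tcp_rot: [-1.55, 0.292, -0.293]
wrist_force: [0.8, 0.6, 0.9]
opening: 0.0599
[0.34907305 0.28231477 0.46497728] [[ 9.314e-01  9.000e-04  3.639e-01]
 [-3.639e-01  5.000e-04  9.314e-01]
 [ 6.000e-04 -1.000e+00  8.000e-04]]
[ 0.26008045  0.01497651 -0.20148481] -0.3725038948701875
```

```bash
python3 -m pendant '[[[0.035,0,-0.027,0,0.06],[0.07,0,-0.054,0,0.06],[0.11,0,-0.085,0,0.06],[0.15,0,-0.116,0,0.06],[0.19,0,-0.147,0,0.06],[0.225,0,-0.175,0,0.06],[0.25,0,-0.194,0,0.06],[0.26,0,-0.2015,0,0.06]]]'
python3 - <<'E'
from h import *
import cv2
p,M=tool();print(p)
t=np.array([.518,0,.387]);print(M.T@(t-p), np.arctan2(-M[0,2],M[1,2]))
im,d=robot.snapshot("wrist");cv2.imwrite("pics/w1.png",im[:,:,::-1])
c=robot.calibration("wrist");hsv=cv2.cvtColor(im,cv2.COLOR_RGB2HSV)
m=(hsv[...,0]>35)&(hsv[...,0]<65)&(hsv[...,1]>120)&(d>0)&(d<.3)
v,u=np.nonzero(m);dd=d[m];P=np.c_[(u-c["cx"])/c["fx"]*dd,(v-c["cy"])/c["fy"]*dd,dd]@c["mount"][:3,:3].T+c["mount"][:3,3]
print(len(P),P.mean(0),P.min(0),P.max(0))
E
```

```text
time: 2.95
tool_pos: [0.5185, -0.0007, 0.4639]
tcp_rot: [-1.551, 0.296, -0.294]
wrist_force: [-0.2, 0.4, 1.1]
opening: 0.0596
[ 0.51850463 -0.00070368  0.46394794]
[-0.00066783  0.07694812  0.00052564] -0.37622306755866275
5098 [-0.00682664  0.23389396  0.00155754] [-0.06853507  0.08733252 -0.03113274] [0.06777683 0.24425274 0.0293243 ]
```

View pics/w1.png

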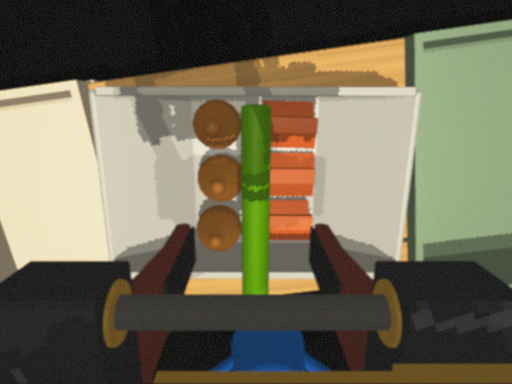

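The wrist view shows the bar centred between the fingers at about column 256. The bulbs are on the left, on the cream side, and the crocks on the right, on the green side. I'll go down and grip.

```bash
python3 -m pendant '[[[0,0.025,0,0,0.06],[0,0.05,0,0,0.06],[0,0.07,0,0,0.06],[0,0.077,0,0,0.06],[0,0.077,0,0,0.04],[0,0.077,0,0,0.02],[0,0.077,0,0,0.01],[0,0.077,0,0,0.01]]]'; python3 -m pendant '[[[0,0,0,0,0.01],[0,0,0,0,0.01]]]'
```

```text
time: 3.8
tool_pos: [0.5175, 0.0019, 0.3889]
tcp_rot: [-1.551, 0.291, -0.294]
wrist_force: [-0.1, -0.6, 0.5]
opening: 0.0315
time: 4.0
tool_pos: [0.5175, 0.0019, 0.3882]
tcp_rot: [-1.551, 0.292, -0.293]
wrist_force: [0.0, -0.0, 1.7]
opening: 0.0195
```

```bash
python3 -m pendant '[[[0.001,0,0.005,-0.02,0.01],[0.002,0,0.012,-0.04,0.01],[0.0035,0,0.02,-0.06,0.01],[0.005,0,0.028,-0.08,0.01],[0.006,0,0.036,-0.1,0.01],[0.007,0,0.044,-0.12,0.01],[0.0085,0,0.0515,-0.13,0.01],[0.0085,0,0.0515,-0.13,0.01]]]'
python3 - <<'E'
from h import *
import cv2
p,M=tool();print(p,np.arctan2(-M[0,2],M[1,2]));s=robot.observe();print(s["wrist_force"],s["torque"])
for n in ("scene","top"):
    im,d=robot.snapshot(n);cv2.imwrite(f"pics/{n}1.png",im[:,:,::-1])
E
```

```text
time: 4.8
tool_pos: [0.5446, 0.0472, 0.3882]
tcp_rot: [-1.563, 0.189, -0.191]
wrist_force: [0.6, -1.2, 3.8]
opening: 0.019
[0.54459418 0.04718813 0.38817077] -0.24161109216308613
[ 0.59647365 -1.18660324  3.79381729] [-0.12396899 -0.02821432 -0.10232078]
```

View pics/scene1.png

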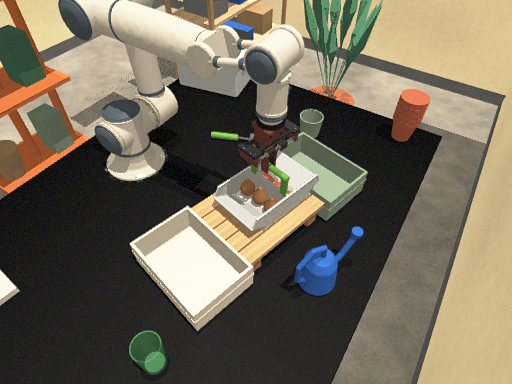

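View pics/top1.png

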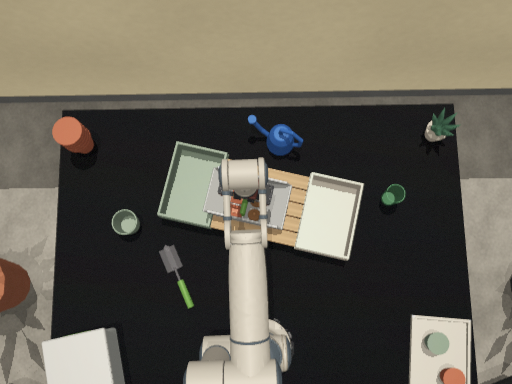

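The caddy has slid over and lines up with the stand. In the top view its left lip is now above the green planter, at about (208,195). I'll close the remaining 11 mm or so, watching the force.

```bash
python3 -m pendant '[[[0,0,0.003,0,0.01],[0,0,0.006,0,0.01],[0,0,0.008,0,0.01],[0,0,0.008,0,0.01]]]';python3 -m pendant '[[[0,0,0.002,0,0.01],[0,0,0.002,0,0.01]]]';python3 -m pendant '[[[0,0,0.002,0,0.01],[0,0,0.002,0,0.01]]]'
```

```text
time: 5.3
tool_pos: [0.546, 0.0539, 0.3882]
tcp_rot: [-1.564, 0.191, -0.192]
wrist_force: [-0.4, -4.3, 5.3]
opening: 0.0188
time: 5.5
tool_pos: [0.5464, 0.0557, 0.3882]
tcp_rot: [-1.564, 0.191, -0.192]
wrist_force: [-0.9, -4.8, 4.5]
opening: 0.0192
time: 5.7
tool_pos: [0.5469, 0.0576, 0.3882]
tcp_rot: [-1.564, 0.191, -0.192]
wrist_force: [-0.8, -5.5, 4.5]
opening: 0.0193
```

```bash
python3 -m pendant '[[[0,0,0.002,0,0.01],[0,0,0.002,0,0.01]]]';python3 -m pendant '[[[0,0,0.002,0,0.01],[0,0,0.002,0,0.01]]]';python3 -c "
from h import *
s=robot.observe();print(s['wrist_force'],s['torque'])"
```

```text
time: 5.9
tool_pos: [0.5474, 0.0596, 0.3882]
tcp_rot: [-1.564, 0.191, -0.192]
wrist_force: [-0.8, -4.8, 4.9]
opening: 0.0193
time: 6.1
tool_pos: [0.5478, 0.0615, 0.3882]
tcp_rot: [-1.564, 0.191, -0.192]
wrist_force: [-1.1, -5.1, 3.9]
opening: 0.0196
[-1.087785   -5.05994503  3.85053116] [-0.75119263  0.19196374 -0.03283325]
```

```bash
python3 -m pendant '[[[0,0,0.002,0,0.01],[0,0,0.002,0,0.01]]]'
python3 - <<'E'
from h import *
import cv2
im,d=robot.snapshot("wrist");cv2.imwrite("pics/w2.png",im[:,:,::-1])
im,d=robot.snapshot("scene");cv2.imwrite("pics/scene2.png",cv2.resize(im[130:250,180:380,::-1],None,fx=4,fy=4,interpolation=cv2.INTER_CUBIC))
px={n:robot.pinpoint("scene",n) for n in("caddy_lip_right","caddy_lip_left","caddy_foot_right")}
for n,r in px.items(): print(n,[(round(q["p"],2),np.round(q["pixel"],1),at_z("scene",q["pixel"],.1286 if "lip" in n else .105).round(4)) for q in r[:2]])
E
```

```text
time: 6.3
tool_pos: [0.5484, 0.0627, 0.3885]
tcp_rot: [-1.566, 0.191, -0.194]
wrist_force: [-1.1, -10.3, 5.3]
opening: 0.0193
caddy_lip_right [(0.89, array([239.8, 211.6]), array([ 0.5287, -0.0786,  0.1286])), (0.56, array([195.8, 275.7]), array([ 0.5515, -0.3116,  0.1286]))]
caddy_lip_left [(0.72, array([299.6, 160.8]), array([0.5742, 0.2092, 0.1286]))]
caddy_foot_right [(0.9, array([248.3, 204.9]), array([ 0.5247, -0.0271,  0.105 ]))]
```

View pics/w2.png

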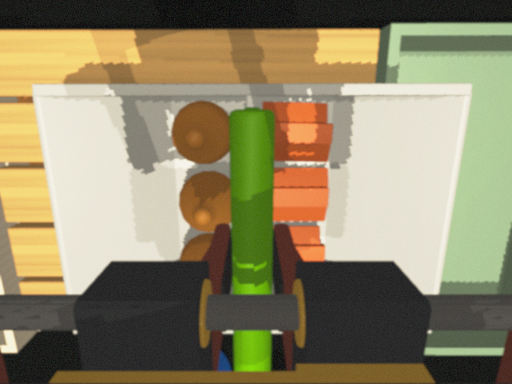

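View pics/scene2.png

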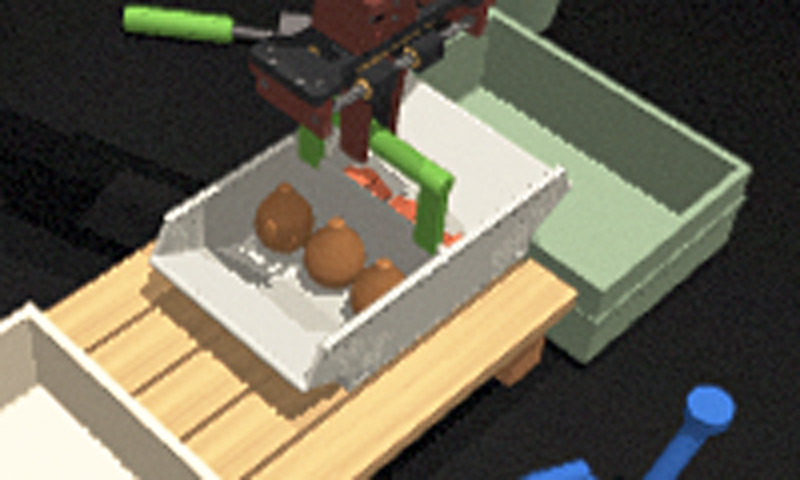

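The −y force has jumped to 10 N, and the scene view shows the end wall over the green rim, so the foot is against the planter. I'll loosen the fingers to a cage around the bar and start tipping.

```bash
python3 -m pendant '[[[0,0,0,0,0.026],[0,0,0,0,0.026],[0,0,0,0,0.026]]]'; python3 -m pendant '[[[0,-0.002,0.004,0,0.026],[0,-0.005,0.008,0,0.026],[0,-0.009,0.013,0,0.026],[0,-0.013,0.018,0,0.026],[0,-0.017,0.023,0,0.026],[0,-0.02,0.028,0,0.026],[0,-0.023,0.033,0,0.026],[0,-0.023,0.033,0,0.026]]]'
python3 - <<'E'
from h import *
import cv2
im,d=robot.snapshot("scene");cv2.imwrite("pics/scene3.png",cv2.resize(im[130:250,180:380,::-1],None,fx=4,fy=4,interpolation=cv2.INTER_CUBIC))
E
```

```text
time: 6.85
tool_pos: [0.5484, 0.0645, 0.387]
tcp_rot: [-1.562, 0.191, -0.189]
wrist_force: [0.8, -0.5, 1.2]
opening: 0.026
time: 7.65
tool_pos: [0.5565, 0.0969, 0.4108]
tcp_rot: [-1.562, 0.19, -0.19]
wrist_force: [-1.9, -3.9, -1.1]
opening: 0.0262
```

View pics/scene3.png

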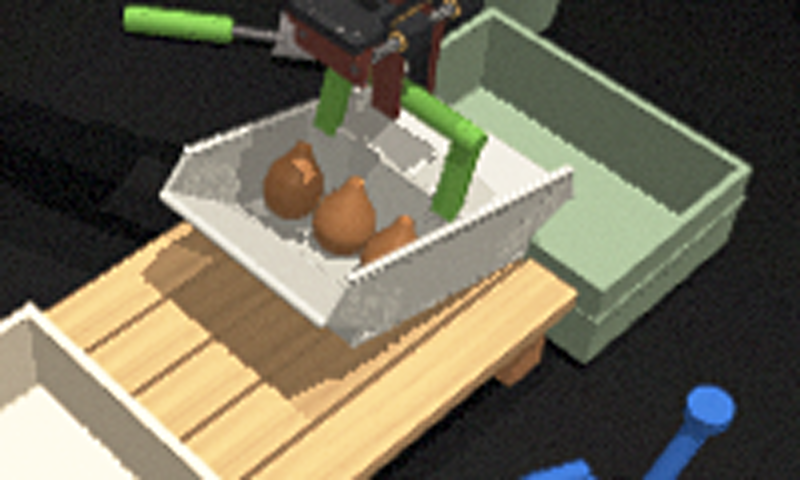

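It's tipping as planned, about 14° with 4 N, and the foot is held by the rim. Next is to about 40°.

```bash
python3 -m pendant '[[[0,-0.004,0.008,0,0.026],[0,-0.007,0.017,0,0.026],[0,-0.010,0.026,0,0.026],[0,-0.012,0.035,0,0.026],[0,-0.014,0.044,0,0.026],[0,-0.016,0.053,0,0.026],[0,-0.017,0.062,0,0.026],[0,-0.017,0.068,0,0.026]]]'
python3 - <<'E'
from h import *
import cv2
im,d=robot.snapshot("scene");cv2.imwrite("pics/scene4.png",cv2.resize(im[110:250,180:380,::-1],None,fx=4,fy=4,interpolation=cv2.INTER_CUBIC))
E
```

```text
time: 8.5
tool_pos: [0.573, 0.1632, 0.4277]
tcp_rot: [-1.562, 0.19, -0.19]
wrist_force: [-0.6, -3.8, 2.9]
opening: 0.0259
```

View pics/scene4.png

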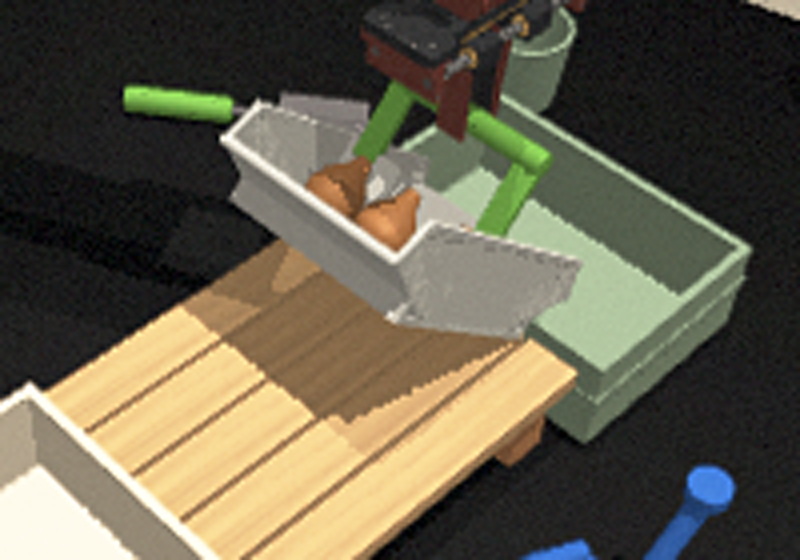

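About 40° now, with the pivot holding and the bulbs leaning on the divider. On to about 57°.

```bash
python3 -m pendant '[[[0,0,0.006,0,0.026],[0,0,0.012,0,0.026],[0,0,0.018,0,0.026],[0,0.001,0.024,0,0.026],[0,0.002,0.03,0,0.026],[0,0.003,0.036,0,0.026],[0,0.004,0.041,0,0.026],[0,0.005,0.045,0,0.026]]]'; python3 -m pendant '[[[0,0,0,0,0.026],[0,0,0,0,0.026],[0,0,0,0,0.026]]]'
python3 - <<'E'
from h import *
import cv2
im,d=robot.snapshot("scene");cv2.imwrite("pics/scene5.png",cv2.resize(im[90:240,200:400,::-1],None,fx=4,fy=4,interpolation=cv2.INTER_CUBIC))
E
```

```text
time: 9.35
tool_pos: [0.5837, 0.2065, 0.4223]
tcp_rot: [-1.562, 0.191, -0.19]
wrist_force: [0.5, -1.8, 1.0]
opening: 0.0261
time: 9.65
tool_pos: [0.5836, 0.2058, 0.4222]
tcp_rot: [-1.563, 0.191, -0.19]
wrist_force: [-1.0, -2.3, -0.7]
opening: 0.0261
```

View pics/scene5.png

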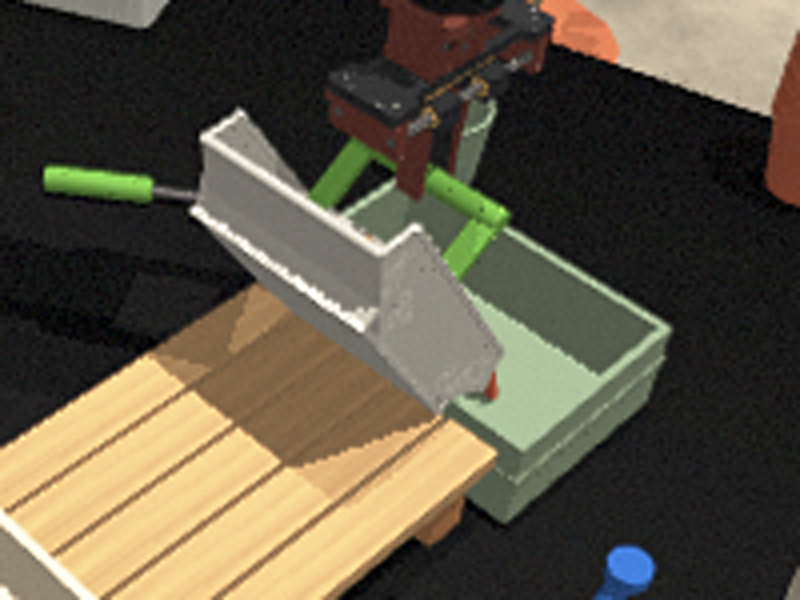

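A crock is already coming over the lip, at about (490,385). I'll go on in small steps and check with the wrist view.

```bash
python3 -m pendant '[[[0,0.001,0.003,0,0.026],[0,0.002,0.006,0,0.026],[0,0.004,0.009,0,0.026],[0,0.005,0.012,0,0.026],[0,0.006,0.014,0,0.026],[0,0.006,0.014,0,0.026],[0,0.006,0.014,0,0.026],[0,0.006,0.014,0,0.026]]]'
python3 - <<'E'
from h import *
import cv2
im,d=robot.snapshot("scene");a=cv2.resize(im[100:240,220:380,::-1],(400,350))
im,d=robot.snapshot("wrist");b=cv2.resize(im[:,:,::-1],(400,300));b=cv2.copyMakeBorder(b,0,50,0,0,cv2.BORDER_CONSTANT);cv2.imwrite("pics/c6.png",np.hstack([a,b]))
E
```

```text
time: 10.5
tool_pos: [0.587, 0.2194, 0.4165]
tcp_rot: [-1.563, 0.191, -0.19]
wrist_force: [-0.5, -2.5, -0.6]
opening: 0.0258
```

View pics/c6.png

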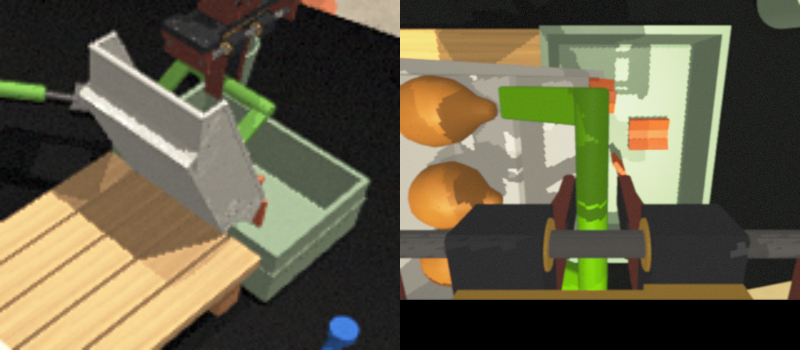

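```bash
python3 -m pendant '[[[0,0.001,0.003,0,0.026],[0,0.003,0.006,0,0.026],[0,0.004,0.009,0,0.026],[0,0.006,0.012,0,0.026],[0,0.006,0.012,0,0.026],[0,0.006,0.012,0,0.026],[0,0.006,0.012,0,0.026],[0,0.006,0.012,0,0.026]]]'
python3 - <<'E'
from h import *
import cv2
im,d=robot.snapshot("scene");a=cv2.resize(im[100:240,220:380,::-1],(400,350))
im,d=robot.snapshot("wrist");b=cv2.resize(im[:,:,::-1],(400,300));b=cv2.copyMakeBorder(b,0,50,0,0,cv2.BORDER_CONSTANT);cv2.imwrite("pics/c7.png",np.hstack([a,b]))
im,d=robot.snapshot("top");cv2.imwrite("pics/t7.png",cv2.resize(im[130:270,140:300,::-1],(640,560)))
E
```

```text
time: 11.4
tool_pos: [0.5898, 0.231, 0.4104]
tcp_rot: [-1.563, 0.191, -0.19]
wrist_force: [-0.7, -2.0, -0.7]
opening: 0.0259
```

View pics/c7.png

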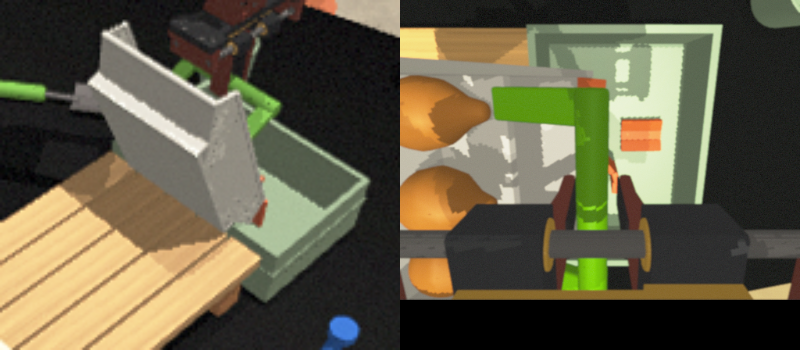

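View pics/t7.png

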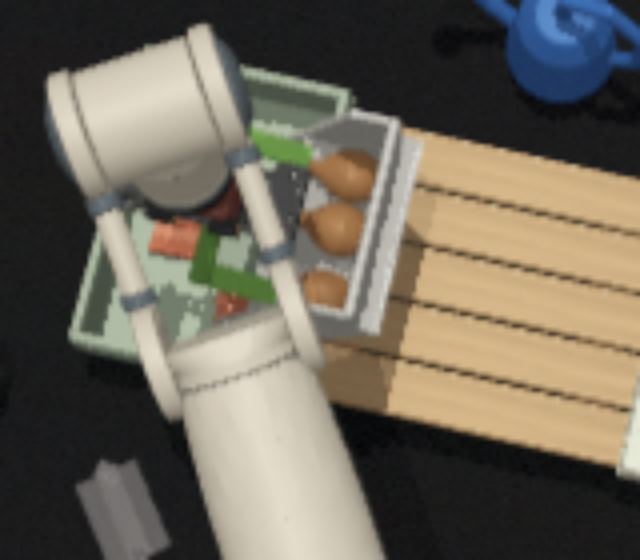

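Run:
```python
from h import *
import cv2
from scipy import ndimage as ni
O=np.array([.551,-.005,0]);ey=np.array([.2416,.9704,0]);ex=np.array([.9704,-.2416,0])
for n in("wrist","scene","top"):
    p,M=tool();im,d=robot.snapshot(n);c=robot.calibration(n)
    if n=="wrist":
        T=np.eye(4);T[:3,:3]=M;T[:3,3]=p;T=T@c["mount"]
    else:T=c["cam_to_world"]
    v,u=np.mgrid[:384,:512];P=np.stack([(u-c["cx"])/c["fx"]*d,(v-c["cy"])/c["fy"]*d,d],-1)@T[:3,:3].T+T[:3,3]
    h=cv2.cvtColor(im,cv2.COLOR_RGB2HSV)
    q=P-O;Q=np.stack([q@ex,q@ey,P[...,2]],-1)
    m=(h[...,0]<13)&(h[...,1]>110)&(h[...,2]>80)&(d>0)&(abs(Q[...,0])<.15)&(Q[...,1]>.05)&(Q[...,1]<.38)&(Q[...,2]<.3)
    L,k=ni.label(m)
    for i in range(1,k+1):
        s=L==i
        if s.sum()>15: print(n,s.sum(),[int(u[s].mean()),int(v[s].mean())],"min",Q[s].min(0).round(3),"med",np.median(Q[s],0).round(3),"max",Q[s].max(0).round(3))
    if n=="wrist":cv2.imwrite("pics/w8.png",cv2.resize(im[60:300,200:360,::-1],(530,600)))
    if n=="scene":cv2.imwrite("pics/s8.png",cv2.resize(im[150:220,270:360,::-1],(770,600)))
```

```text
wrist 387 [244, 105] min [-0.093  0.211  0.023] med [-0.087  0.229  0.027] max [-0.081  0.249  0.03 ]
wrist 1576 [306, 172] min [-0.037  0.271  0.023] med [-0.017  0.298  0.029] max [0.008 0.328 0.034]
wrist 193 [271, 219] min [0.018 0.253 0.023] med [0.027 0.258 0.064] max [0.054 0.263 0.071]
wrist 58 [277, 236] min [-0.028  0.25   0.049] med [-0.024  0.25   0.233] max [0.057 0.267 0.241]
wrist 1054 [207, 258] min [-0.031  0.215  0.232] med [-0.03  0.22  0.27] max [-0.025  0.223  0.295]
wrist 1050 [295, 258] min [-0.031  0.252  0.232] med [-0.03   0.255  0.27 ] max [-0.027  0.26   0.295]
wrist 61 [208, 337] min [-0.018  0.223  0.289] med [-0.012  0.223  0.296] max [-0.009  0.223  0.3  ]
wrist 51 [294, 338] min [-0.018  0.252  0.292] med [-0.013  0.252  0.297] max [-0.009  0.252  0.3  ]
scene 30 [323, 185] min [0.045 0.257 0.018] med [0.055 0.259 0.037] max [0.057 0.267 0.065]
top 96 [183, 189] min [-0.038  0.285  0.013] med [-0.021  0.304  0.025] max [-0.001  0.327  0.036]
top 32 [196, 205] min [-0.095  0.217  0.019] med [-0.073  0.237  0.032] max [-0.065  0.251  0.138]
```

View pics/w8.png

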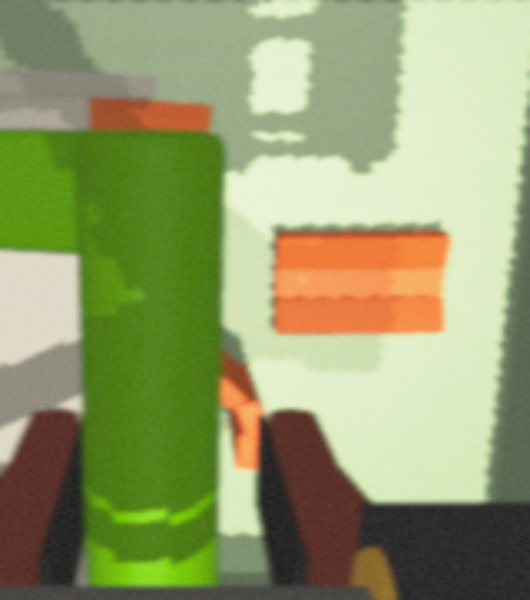

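View pics/s8.png

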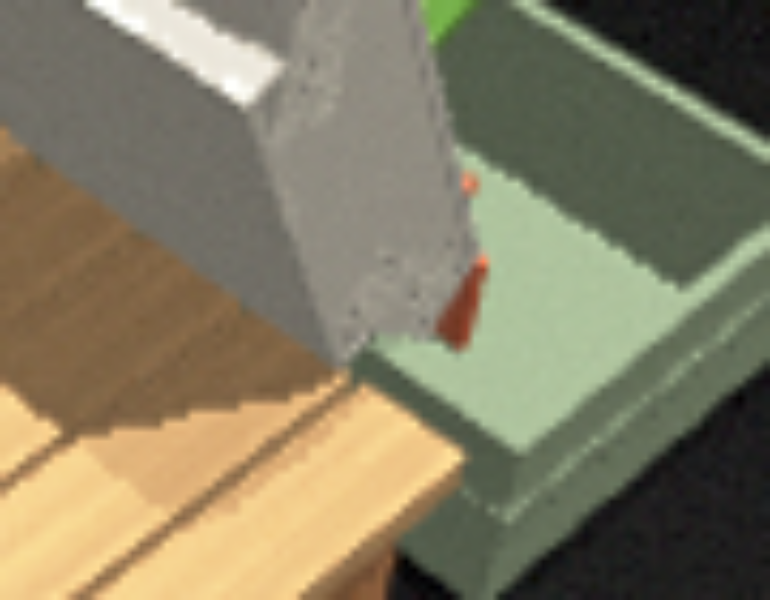

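All three crocks are in the planter:
- **First:** flat at stand coordinates (−0.02, 0.30).
- **Second:** flat at (−0.09, 0.23).
- **Third:** on its end on the planter floor at (0.03, 0.26), z 0.02–0.07, clear of the bay.

The bulbs are still in their bay. I'll lower the caddy back along the same arc.

```bash
python3 -m pendant '[[[0,-0.002,-0.005,0,0.026],[0,-0.005,-0.01,0,0.026],[0,-0.008,-0.016,0,0.026],[0,-0.01,-0.022,0,0.026],[0,-0.012,-0.028,0,0.026],[0,-0.013,-0.034,0,0.026],[0,-0.014,-0.04,0,0.026],[0,-0.015,-0.046,0,0.026]]]'; python3 -m pendant '[[[0,-0.001,-0.006,0,0.026],[0,-0.002,-0.012,0,0.026],[0,-0.002,-0.018,0,0.026],[0,-0.002,-0.024,0,0.026],[0,-0.002,-0.03,0,0.026],[0,-0.001,-0.036,0,0.026],[0,0.0,-0.042,0,0.026],[0,0.001,-0.048,0,0.026]]]'
python3 - <<'E'
from h import *
import cv2
im,d=robot.snapshot("scene");a=cv2.resize(im[100:240,220:380,::-1],(400,350))
im,d=robot.snapshot("wrist");b=cv2.resize(im[:,:,::-1],(400,300));b=cv2.copyMakeBorder(b,0,50,0,0,cv2.BORDER_CONSTANT);cv2.imwrite("pics/c9.png",np.hstack([a,b]))
E
```

```text
time: 12.5
tool_pos: [0.5787, 0.1859, 0.4256]
tcp_rot: [-1.563, 0.191, -0.191]
wrist_force: [-0.2, -1.5, -2.7]
opening: 0.0259
time: 13.3
tool_pos: [0.5671, 0.1394, 0.4246]
tcp_rot: [-1.562, 0.191, -0.191]
wrist_force: [-0.9, -2.4, -2.7]
opening: 0.0259
```

View pics/c9.png

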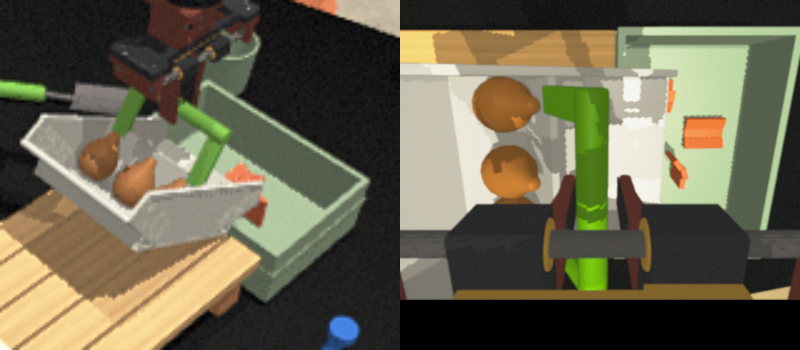

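The crock bay is empty, the bulbs are in place and all three crocks are in the green planter. I'll keep lowering, more slowly.

```bash
python3 -m pendant '[[[0,0.0,-0.004,0,0.026],[0,0.001,-0.009,0,0.026],[0,0.002,-0.014,0,0.026],[0,0.003,-0.019,0,0.026],[0,0.005,-0.024,0,0.026],[0,0.007,-0.029,0,0.026],[0,0.009,-0.034,0,0.026],[0,0.011,-0.038,0,0.026]]]'; python3 -m pendant '[[[0,0.002,-0.004,0,0.026],[0,0.004,-0.008,0,0.026],[0,0.007,-0.012,0,0.026],[0,0.01,-0.016,0,0.026],[0,0.012,-0.019,0,0.026],[0,0.014,-0.022,0,0.026],[0,0.016,-0.025,0,0.026],[0,0.018,-0.027,0,0.026]]]'
python3 - <<'E'
from h import *
import cv2
im,d=robot.snapshot("scene");cv2.imwrite("pics/s10.png",cv2.resize(im[130:250,180:380,::-1],None,fx=4,fy=4,interpolation=cv2.INTER_CUBIC))
E
```

```text
time: 14.2
tool_pos: [0.558, 0.1025, 0.4136]
tcp_rot: [-1.563, 0.191, -0.191]
wrist_force: [-1.3, -2.5, -1.1]
opening: 0.0258
time: 15.0
tool_pos: [0.5514, 0.0759, 0.3963]
tcp_rot: [-1.564, 0.19, -0.192]
wrist_force: [-2.7, -5.3, 3.0]
opening: 0.0262
```

View pics/s10.png

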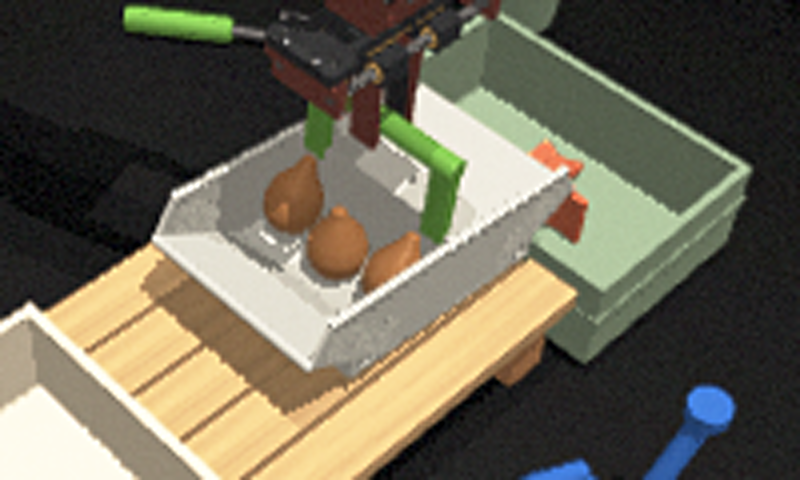

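```bash
python3 -m pendant '[[[0,0.001,-0.0015,0,0.026],[0,0.002,-0.003,0,0.026],[0,0.003,-0.0045,0,0.026],[0,0.004,-0.006,0,0.026],[0,0.005,-0.0075,0,0.026],[0,0.006,-0.009,0,0.026],[0,0.007,-0.0105,0,0.026],[0,0.007,-0.012,0,0.026]]]'; python3 -m pendant '[[[0,0.0,-0.0015,0,0.026],[0,0,-0.003,0,0.026],[0,0,-0.003,0,0.026],[0,0,-0.003,0,0.026]]]';python3 - <<'E'
from h import *
import cv2
im,d=robot.snapshot("scene");cv2.imwrite("pics/s11.png",cv2.resize(im[130:250,180:380,::-1],None,fx=4,fy=4,interpolation=cv2.INTER_CUBIC))
im,d=robot.snapshot("wrist");cv2.imwrite("pics/w11.png",im[:,:,::-1])
E
```

```text
time: 15.85
tool_pos: [0.5488, 0.0652, 0.388]
tcp_rot: [-1.562, 0.191, -0.19]
wrist_force: [0.2, -2.9, -1.9]
opening: 0.026
time: 16.25
tool_pos: [0.548, 0.0625, 0.3889]
tcp_rot: [-1.562, 0.19, -0.191]
wrist_force: [0.3, -0.5, -0.5]
opening: 0.026
```

View pics/s11.png

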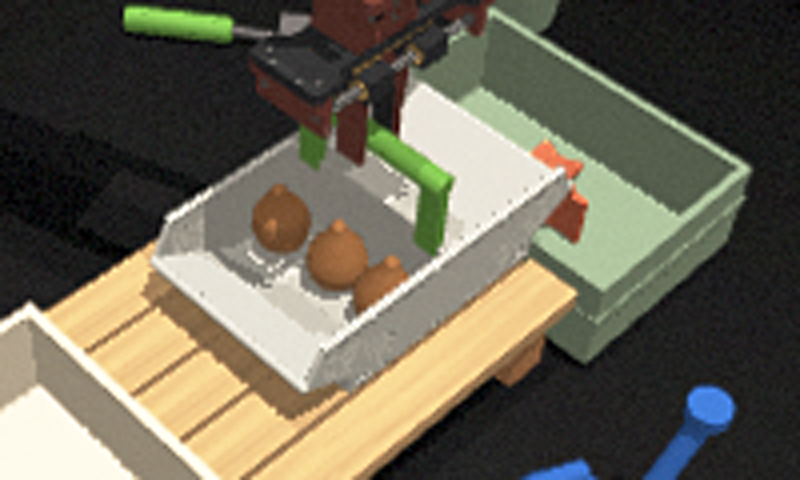

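View pics/w11.png

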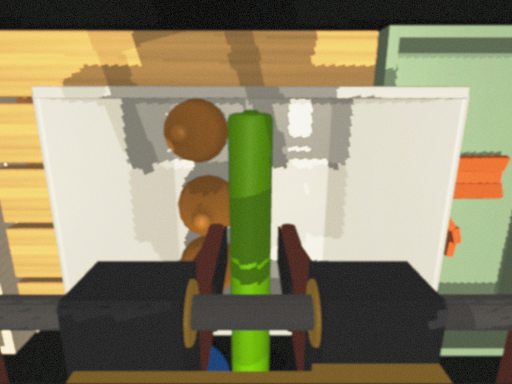

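The caddy looks just as it did before tipping, standing flat, with almost no force on the wrist. I'll open the fingers and rise straight up.

```bash
python3 -m pendant '[[[0,0,0,0,0.06],[0,0,0,0,0.06],[0,0,0,0,0.06],[0,-0.02,0,0,0.06],[0,-0.05,0,0,0.06],[0,-0.09,0,0,0.06],[0,-0.12,0,0,0.06],[0,-0.12,0,0,0.06]]]'; python3 -m pendant '[[[-0.03,-0.02,0,0,0.06],[-0.06,-0.02,0,0,0.06],[-0.1,-0.02,0,0,0.06],[-0.14,-0.02,0,0,0.06],[-0.16,-0.02,0,0,0.06],[-0.16,-0.02,0,0,0.06]]]'
python3 - <<'E'
from h import *
import cv2
for n in("scene","top"):
    im,d=robot.snapshot(n);cv2.imwrite(f"pics/{n}12.png",im[:,:,::-1])
    c=robot.calibration(n);T=c["cam_to_world"];v,u=np.mgrid[:384,:512];P=np.stack([(u-c["cx"])/c["fx"]*d,(v-c["cy"])/c["fy"]*d,d],-1)@T[:3,:3].T+T[:3,3]
    for k in("watering_can","tumbler","pot","trowel","caddy_lip_left","caddy_lip_right","crock1_mid","bulb1_mid"):
        print(n,k,[(round(r["p"],2),np.round(r["pixel"],0)) for r in robot.pinpoint(n,k)[:3]])
    for side in("caddy_lip_left","caddy_lip_right"):
        r=robot.pinpoint(n,side)
        if r:
            x,y=map(int,r[0]["pixel"]);print(side,"z",np.median(P[y-1:y+2,x-1:x+2,2]))
E
```

```text
time: 17.15
tool_pos: [0.5472, 0.0622, 0.5143]
tcp_rot: [-1.561, 0.184, -0.197]
wrist_force: [0.3, -0.2, -0.5]
opening: 0.0598
time: 17.75
tool_pos: [0.3907, 0.1011, 0.5291]
tcp_rot: [-1.562, 0.188, -0.191]
wrist_force: [-0.2, 0.3, 0.0]
opening: 0.0597
scene watering_can [(0.95, array([312., 280.])), (0.53, array([311., 131.])), (0.3, array([292., 178.]))]
scene tumbler [(0.71, array([151., 366.])), (0.56, array([195., 274.]))]
scene pot [(0.88, array([310., 132.]))]
scene trowel [(0.57, array([243., 140.]))]
scene caddy_lip_left [(0.61, array([301., 164.])), (0.18, array([319., 177.]))]
scene caddy_lip_right [(0.59, array([240., 210.]))]
scene crock1_mid [(0.38, array([316., 174.]))]
scene bulb1_mid []
caddy_lip_left z 0.13171513159177806
caddy_lip_right z 0.13137681305546767
top watering_can [(0.72, array([283., 140.]))]
top tumbler [(0.6, array([387., 198.]))]
top pot [(0.73, array([131., 226.]))]
top trowel [(0.66, array([180., 274.]))]
top caddy_lip_left [(0.72, array([206., 189.]))]
top caddy_lip_right [(0.72, array([284., 205.])), (0.34, array([253., 213.]))]
top crock1_mid [(0.46, array([188., 188.]))]
top bulb1_mid [(0.47, array([220., 191.])), (0.44, array([249., 198.])), (0.18, array([206., 186.]))]
caddy_lip_left z 0.13224391945939917
caddy_lip_right z 0.12614137668167813
```

View pics/scene12.png

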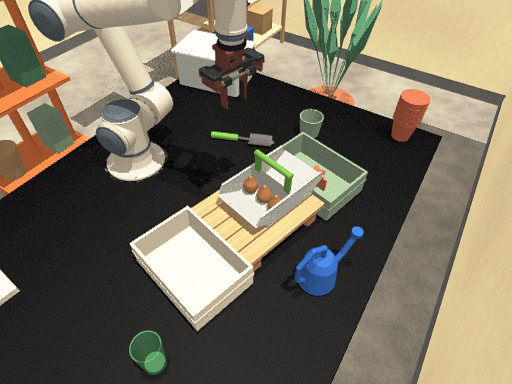

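View pics/top12.png

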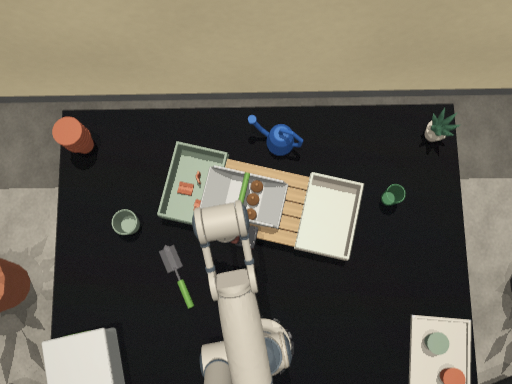

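Both lips read the same height in the scene camera, about 0.131 m, so the caddy is flat. The top view shows the three crocks in the green planter at (197,177), (185,188) and (197,204), and the three bulbs in their bay. The bystanders look unmoved.

```bash
python3 -c "
from station import robot
print(robot.finish_job(),robot.observe()['time'])"
```

```text
the job is handed in; nothing more can be done
the job is handed in; nothing more can be done
```

All three crocks are in the sage-green left planter, the bulbs are still in their own bay, and the caddy is standing flat on the stand again. I handed the job in about 18 s in.

I gripped the handle, slid the caddy square against the planter and loosened the fingers to a cage around the bar. I tipped it about its foot to roughly 67°, lowered it slowly along the same arc, then opened the fingers and moved the arm clear.

**Last checks:**
- **Crocks:** three showed inside the planter in the top view. When last measured, before the caddy was lowered, two lay flat and one stood on its end on the planter floor.
- **Caddy level:** the scene camera put both lips at the same height, about 131.5 mm. The top camera disagreed, reading 132 mm on the left and 126 mm on the right, which I took as single-pixel depth noise. The close-up also matched the view from before tipping.
- **Bulbs:** the network missed them in the scene view and gave only weak hits in the top view. I confirmed all three by eye in their bay.
- **Bystanders:** the watering can, tumbler, pot and trowel look unmoved in the pictures.
- **Forces:** the highest wrist force component I read was about 10 N, when the foot met the planter.

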